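# Close the gel casting clamp on its tray

## Robot

A 6-joint arm with a two-finger parallel gripper is mounted at the origin on the work surface. World frame = base frame: x ahead of the robot, y to its left, z up, the work surface at z = 0. Lengths are in m, angles in rad, forces in N, time in s.
With the tool pointing down it reaches from about 0.35 to 0.875 m from the base axis. Payload 15.5 kg.
Tool frame: the origin (TCP) lies at the very end of the fingers, on their centre line; the grasp point (between the pads) lies 19 mm behind it; z points along the fingers, y is the line along which they close (so a half turn about z gives the same grasp; the last joint's range is limited). The gripper opens to 85 mm and grips with 20 to 120 N. Pads are 22 mm wide; open, the fingers measure 114 mm over their backs; the gripper's body (76 mm by 85 mm) begins 54 mm behind the grasp point. The pads swing forward as they close: fully open they stand 13 mm farther back than shut.
Start: joints at [-1.373, 0.494, 1.345, -0, 1.302, -0.096], TCP at [0.181, -0.598, 0.231] pointing down, gripper open.
Joint ranges: [-2.91, 2.91], [-0.82, 2.16], [0.22, 2.67], [-1.22, 4.37], [0.12, 2.79], [-3.08, 3.08]. Speed limits (rad/s): [1.89, 1.89, 2.57, 3.01, 3.01, 3.01].

## Interface

Orientations are given as a unit quaternion [w, x, y, z].
In Python, from rig import sensors, viewer, order gives the robot as it stands.
- The arm moves only by the tool play_rows, never from a script. Its argument "motion" is a list of rows, each a list of 5 numbers: the shift along the tool's x, y, z in mm, then the turn about the tool's z in rad, then the opening, from 0 (shut) to 1 (fully open). A call has 1 to 20 rows; each row is the pose to reach, as a shift and turn from the pose commanded when the call began, along the tool's axes at that moment; what a row does not reach only later rows make up. A row lasts 1/10 s, in which the tool goes at most 50 mm and 8.59 degrees, less where a joint would pass 70% of its speed; a pose out of reach is approached as far as the arm can. A call with a gripper value outside its range is refused whole. The fingers move at their own pace and stop on an object; "grip_force" is the grip in N (left out, the last holds). Time passes only in rows, so rows that repeat a pose let the fingers close. It gives the time, the measured TCP pose, the force, the opening and the grip force at its end, in the units of the state.
- sensors.get_state(): the state, without advancing time (a new reading comes with each control period).
- viewer.read_camera(name): name is "side" or "top"; returns a dict with "image" (400x640x3 uint8, red, green, blue), "intrinsics" (3x3 intrinsics, pixels), "k1" (the pictures are not rectified: a ray, as slopes to the right and down, at radius r is drawn at 1 + k1 r^2 times it, then the intrinsics apply), "view" (4x4, takes a point from world to camera coordinates). Camera axes: x right, y up, looking along -z (the intrinsics and any distortion apply to the point x, -y, -z); pixel columns grow to the right and rows downward; lengths in m; the calibration is good to about 2 mm. A picture is of the moment at which its call begins. There is no depth.
- order.hand_in(): hands the job in; it is judged then, once.
The state is a dict: "time_s": time; "joint_pos": joint angles; "dq": joint speeds; "tau": joint torques, N m; "position": TCP position; "eef_rot": TCP orientation; "ft_force": force on the tool from outside, world axes, zero at the start; "torque": the same for the moment, N m; "opening": opening from 0.0 (shut) to 1.0 (fully open); "grasp_force": force on a finger pad.
Only numpy, scipy, OpenCV 4.12 (cv2) and the standard library are available. Lean on these libraries where they do the work, as an engineer would, in place of code of your own. Each camera call takes 0.05 s, during which the arm holds its last target. There are 200 camera calls.

## Task

Lay the orange gel tray flat and centred on the white bed of the blue casting clamp, with its open ends facing the two gates, and let go of it. Then turn the turnbuckle's red-tipped cross handle, its top going away from the bed, until it comes to its stop, so that both gates have drawn in and hold the tray. Leave the other things on the bench where they are, and let go of everything.

Things in the scene. Friction and masses are not known exactly. Their poses are not given: they have to be found in the camera images.
- caster: gel casting clamp, screwed to the bench (does not move): blue base plate 230 (x) x 200 (y) x 10 mm. Origin: centre of the base's underside. A white bed block stands on its -x half, a turnbuckle lies along y on its +x half, and two upright aluminium gates, one at +y and one at -y, cross both; gate tops are 116 mm above the bench.
- bed (a point): centre of the top of the white bed block, 62 mm towards -x of the clamp's origin, 85 mm above the bench; axes as the clamp's. The bed is 56 (x) x 96 mm (y): the tray overhangs it by 2 mm at each long side, 7 mm at each open end. Beside it in x there is room for fingers (the turnbuckle axis is 130 mm away at +x). The gates stand at its +y and -y ends.
- sleeve_mid (a point): middle of the turnbuckle on its turning axis (y), 68 mm towards +x of the clamp's origin, 75 mm above the bench; axes fixed, as the clamp's. Brass sleeve 80 long, 22 thick (32 in the middle), with four 10 mm spokes in its middle plane, ending in red 16 mm balls centred 55 mm from the axis. Closed fingers from above can push a spoke along its arc; one over 45 degrees before the top tends to jam on them.
- sleeve (a joint): turnbuckle angle, rad. At 0 the spokes point up, down, +x and -x of the clamp; grows as the top spoke goes to the clamp's +x (away from the bed). Friction 0.07 N m (under 2 N at a ball); it stays where left. Hard stop at 5.06 (a spoke is then 20 degrees past the top). Starts between 0 and 1.4. Threaded 12 mm rods draw each gate in by 2.55 mm per rad.
- gate_left_face (a point): middle of the black rubber face (78 x 54 mm, sprung, 2.5 N per mm, gives up to 5 mm) of the +y gate; the point moves with the gate plate. 66 mm from the bed's middle with the sleeve at 0, 53.2 mm with it at its stop, where the 110 mm tray presses each rubber in by 1.8 mm. At the turnbuckle the gates' inner plates are 59 (closed) to 72 mm (open) from its middle.
- gate_right_face (a point): the same for the -y gate, which moves in as the other does.
- tray: orange gel tray, rigid, 60 mm wide (x), 110 mm long (y), 28 mm high: a 6 mm floor and a 5 mm wall along each long side, open at both ends (+y and -y; it is the same turned half round). Origin: centre of its underside. 0.1 kg or so; lies flat on the bench left or right of the clamp. Grasp it across its 60 mm width.
- tip_box: bystander: green box of pipette tips 80 x 115 x 54 mm, on the other side of the clamp from the tray. Origin: centre of its underside.
- tube_rack: bystander: blue tube rack 70 x 130 x 46 mm. Origin: centre of its underside.
- comb: bystander: white gel comb, 100 x 35 x 12 mm, lying flat. Origin: in its underside.
- bottle: bystander: amber bottle, diameter 68, 150 mm high, beyond the clamp. Origin: centre of its underside.
- beaker: bystander: grey beaker, diameter 70, 90 mm high. Origin: centre of its underside.
- sharps_jar: bystander: yellow jar with red cap, diameter 100, 110 mm high. Origin: centre of its underside.
There are look-alikes about, which are no part of the job. There is more than one size of the tray; the job needs the largest.

How it is judged:
By the outcome, as a careful person would: the job done as asked, in the order asked, and still so for the second after the job is handed in, with the robot touching nothing.
It also fails if it takes over 67 s, if anything falls off the work surface, if the arm or the gripper's body presses on something with over 40 N, if the wrist force passes 120 N, or if a joint passes its speed limit or range.

## Working session

There is one attempt and no reset: what is moved stays moved. The work goes in short steps, Python scripts to look and compute and a tool call to move; the robot and the scene stay as the last step left them, time stands still between calls to the robot, and variables do not carry over. Pictures are saved under pics/ and viewed, at most 10 in all, crops included, and the job is handed in when it is done.

Besides the shell and the picture viewer there is one more tool, called after "Call:" in YAML: its name, and indented under it one key for each argument. play_rows: Moves the arm, as the interface text tells. Its arguments: {"type":"object","properties":{"motion":{"type":"array"},"grip_force":{"type":"number"}},"required":["motion"]}

```bash
mkdir -p pics
cat > h.py <<'E'
import numpy as np, cv2
from rig import sensors, viewer, order
def cam(n,save=None):
    c=viewer.read_camera(n)
    if save: cv2.imwrite('pics/'+save,c['image'][:,:,::-1])
    return c
def ray(c,u,v):
    K=np.array(c['intrinsics']);k=c['k1'];V=np.array(c['view'])
    d=np.array([(u-K[0,2])/K[0,0],(v-K[1,2])/K[1,1]]);s=d.copy()
    for _ in range(30): s=d/(1+k*(s@s))
    R=V[:3,:3];o=-R.T@V[:3,3]
    return o,R.T@np.array([s[0],-s[1],-1])
def at(c,u,v,z):
    o,d=ray(c,u,v);return o+d*(z-o[2])/d[2]
def proj(c,p):
    K=np.array(c['intrinsics']);V=np.array(c['view']);q=V[:3,:3]@np.array(p)+V[:3,3]
    s=np.array([q[0],-q[1]])/-q[2];s=s*(1+c['k1']*(s@s))
    return np.array([K[0,0]*s[0]+K[0,2],K[1,1]*s[1]+K[1,2]])
E
python3 - <<'E'
from h import *
import pickle
d={}
for n in('top','side'):
    c=cam(n,n+'0.png');d[n]=c;print(n,-np.array(c['view'])[:3,:3].T@np.array(c['view'])[:3,3],c['k1'])
pickle.dump(d,open('c0.pkl','wb'))
print(sensors.get_state())
E
```

```text
top [ 0.48849835 -0.0615043   1.18255525] -0.08689152549804537
side [-0.08202286  1.05596187  1.10418015] -0.15034393290767895
{'time_s': 0.1, 'joint_pos': array([-1.37251844e+00,  4.94117985e-01,  1.34606446e+00, -1.27279953e-05,
        1.30251024e+00, -9.54774435e-02]), 'dq': array([ 4.40626496e-04, -3.16306211e-05, -2.66135980e-03,  4.85952417e-04,
        9.53139402e-05,  2.98976910e-03]), 'tau': array([ 2.44516006e-03, -8.83586884e+01, -3.84557819e+01,  9.44275007e-05,
        5.18975401e-03,  2.12343917e-05]), 'position': array([ 0.18091616, -0.59790273,  0.23076338]), 'eef_rot': array([-5.48973455e-04,  9.89232456e-01,  1.46351784e-01, -3.43857544e-05]), 'ft_force': array([-0.13036298,  0.14267906, -0.33768923]), 'torque': array([ 0.02322164,  0.01384112, -0.03918003]), 'grasp_force': 0.0, 'opening': 1.0004317457940213}
```

View pics/top0.png

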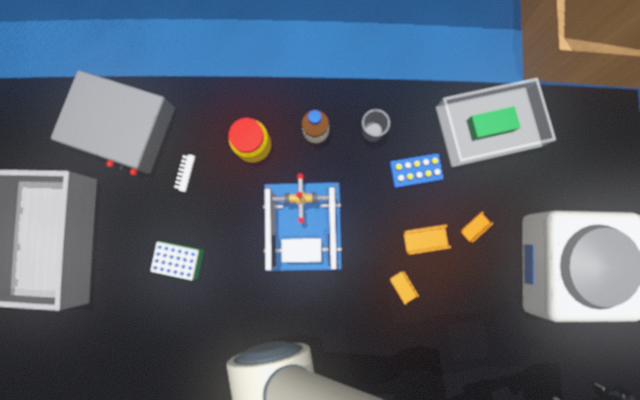

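View pics/side0.png

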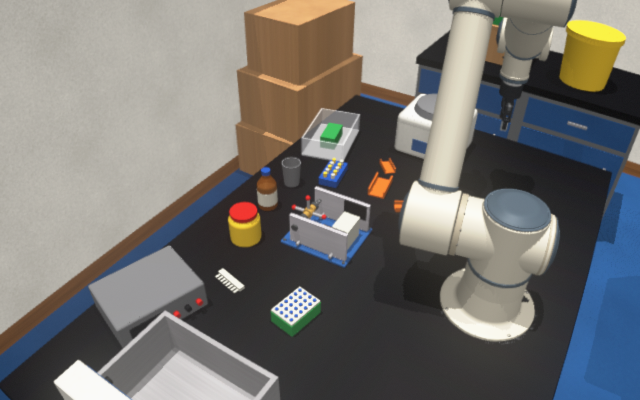

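The top view shows the clamp at about (302,227), with the bed at (301,250) and the spoke balls at (300,177) and (301,220). There are three orange trays, at (427,240), (477,227) and (403,288). The one at (427,240) looks largest, so I'll measure all three and check it in a crop.

Run:
```python
from h import *
import pickle
d=pickle.load(open('c0.pkl','rb'));c=d['top'];im=c['image']
hsv=cv2.cvtColor(im,cv2.COLOR_RGB2HSV)
m=cv2.inRange(hsv,(8,150,120),(24,255,255))
n,l,s,ce=cv2.connectedComponentsWithStats(m)
for i in range(1,n):
    if s[i,4]<60 or s[i,0]<340: continue
    r=cv2.minAreaRect(np.argwhere(l==i)[:,::-1].astype(np.float32))
    b=cv2.boxPoints(r);P=np.array([at(c,u,v,.02)[:2] for u,v in b])
    print('tray',r[0],r[1],at(c,*r[0],.015),np.linalg.norm(P[0]-P[1]),np.linalg.norm(P[1]-P[2]),P.round(3).tolist())
b=cv2.inRange(hsv,(100,150,90),(118,255,255));n,l,s,ce=cv2.connectedComponentsWithStats(b[150:300,240:360])
w=cv2.inRange(hsv,(0,0,225),(180,40,255));w[:235]=0
n,l,s,ce=cv2.connectedComponentsWithStats(w)
for i in range(1,n):
    if s[i,4]>300 and 250<ce[i][0]<350:print('bed',s[i],ce[i],at(c,*ce[i],.085))
red=cv2.inRange(hsv,(0,150,100),(6,255,255))|cv2.inRange(hsv,(174,150,100),(180,255,255))
n,l,s,ce=cv2.connectedComponentsWithStats(red)
for i in range(1,n):
    if s[i,4]>5 and 280<ce[i][0]<340:print('red',s[i],ce[i])
a=cv2.resize(im[165:285,250:350],None,fx=6,fy=5.0,interpolation=cv2.INTER_CUBIC)
a=cv2.resize(im[170:280,255:350],None,fx=5,fy=5,interpolation=cv2.INTER_CUBIC)
e=cv2.resize(im[205:310,380:500],None,fx=5,fy=5,interpolation=cv2.INTER_CUBIC)
cv2.imwrite('pics/clamp.png',a[:,:,::-1]);cv2.imwrite('pics/trays.png',e[:,:,::-1])
```

```text
tray (476.0166320800781, 227.18511962890625) (18.285036087036133, 30.698047637939453) [ 0.54108484 -0.45812959  0.015     ] 0.08274124253921847 0.04807294940697315 [[0.531, -0.41], [0.586, -0.471], [0.551, -0.504], [0.496, -0.442]]
tray (426.6476135253906, 239.31491088867188) (25.66826629638672, 45.9544792175293) [ 0.50632996 -0.32652631  0.015     ] 0.1216519009839014 0.06705119935699357 [[0.528, -0.26], [0.55, -0.38], [0.484, -0.391], [0.463, -0.272]]
tray (403.691162109375, 286.9853210449219) (31.555740356445312, 18.00735092163086) [ 0.38094542 -0.26741643  0.015     ] 0.04697621694477893 0.08137693883113829 [[0.403, -0.225], [0.428, -0.265], [0.359, -0.308], [0.335, -0.268]]
bed [281 238  40  24 891] [300.93714927 249.75645342] [ 0.47217521 -0.00078299  0.085     ]
bed [ 235  360   56   40 1036] [254.13320463 379.83687259] [0.1521209  0.10479186 0.085     ]
red [297 173   7   5  31] [299.83870968 175.22580645]
red [297 193   5   4  17] [299.11764706 194.41176471]
red [299 219   4   3  11] [300.63636364 219.90909091]
```

View pics/clamp.png

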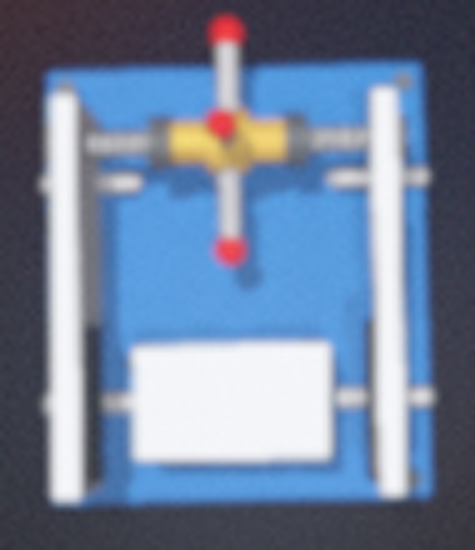

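View pics/trays.png

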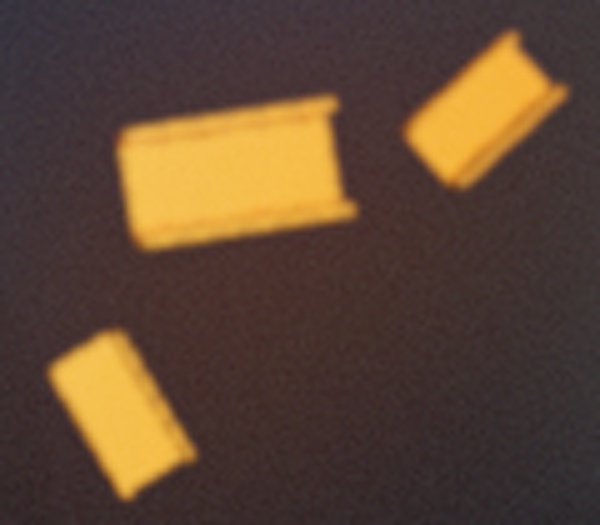

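The crops confirm it: the tray at (427,240) measures about 110 x 60 mm, while the other two are about 80 x 45 mm. The clamp is almost square to the world axes. The turnbuckle shows one ball near the top at (299,194), one outboard at (300,175) and one inboard at (301,220). Next I'll fit the poses precisely.

```bash
cat > fit.py <<'E'
from h import *
from scipy.optimize import minimize, least_squares
import itertools
def box(x0,x1,y0,y1,z0,z1): return np.array(list(itertools.product((x0,x1),(y0,y1),(z0,z1))))
TR=[box(-.03,.03,-.055,.055,0,.006),box(-.03,-.025,-.055,.055,0,.028),box(.025,.03,-.055,.055,0,.028)]
def place(P,x,y,a,z=0):
    R=np.array([[np.cos(a),-np.sin(a),0],[np.sin(a),np.cos(a),0],[0,0,1]]);return P@R.T+[x,y,z]
def sil(c,boxes,p,z,S=8,roi=None):
    u0,v0,w,h=roi;M=np.zeros((h*S,w*S),np.uint8)
    for B in boxes:
        q=np.array([proj(c,t) for t in place(B,*p,z)])
        q=(q-[u0,v0]+.5)*S-.5
        cv2.fillConvexPoly(M,cv2.convexHull(q.astype(np.float32)).round().astype(int),1)
    return cv2.resize(M.astype(np.float32),(w,h),interpolation=cv2.INTER_AREA)
def omask(c,roi):
    u,v,w,h=roi;im=c['image'][v:v+h,u:u+w].astype(np.float32)
    o=im[:,:,0]-im[:,:,2]; return np.clip((o-20)/110,0,1)
def fittray(cs,x0,z=0):
    L=[]
    for c in cs:
        q=proj(c,[x0[0],x0[1],z+.014]);roi=(int(q[0])-32,int(q[1])-24,64,48)
        L.append((c,roi,omask(c,roi)))
    f=lambda p:sum(((sil(c,TR,(p[0],p[1],p[2]),z,roi=r)-m)**2).sum() for c,r,m in L)
    r=minimize(f,x0,method='Nelder-Mead',options=dict(initial_simplex=np.array(x0)+np.array([[0,0,0],[.006,0,0],[0,.006,0],[0,0,.08]])))
    return r.x,r.fun
E
python3 - <<'E'
from fit import *
import pickle
d=pickle.load(open('c0.pkl','rb'))
for k in (('top',),('side',),('top','side')):
    print(k,fittray([d[n] for n in k],[.506,-.326,.18]))
c=d['top']
cr=lambda u,v:((u+.5)/5-.5+255,(v+.5)/5-.5+170)
# bed corners by image: (130,343),(332,341),(335,462),(132,465)
obs=[cr(130,343),cr(332,341),cr(335,462),cr(132,465)]
print([at(c,*o,.085).round(4)[:2].tolist() for o in obs])
mod=[[-.062+.028,.048,.085],[-.062+.028,-.048,.085],[-.062-.028,-.048,.085],[-.062-.028,.048,.085]]
# base corners (top z .01) far side
obs+=[cr(46,65),cr(422,63)];mod+=[[.115,.1,.01],[.115,-.1,.01]]
# gate top edges
mod=np.array(mod)
f=lambda p:np.concatenate([(proj(c,m)-o) for m,o in zip(place(mod,*p),obs)])
r=least_squares(f,[.534,0,0],x_scale=[.1,.1,.1]);print('clamp',r.x,f(r.x).round(2))
X=r.x
balls=[(299.84,175.23),(299.12,194.41),(300.64,219.91)]
def g(p):
    out=[]
    for k,o in zip((1,0,3),balls):
        a=p[0]+k*np.pi/2
        P=np.array([[.068+.055*np.sin(a),0,.075+.055*np.cos(a)]])
        out.append(proj(c,place(P,*X)[0])-o)
    return np.concatenate(out)
for t in np.arange(-.4,1.5,.2): print(round(t,1),np.abs(g([t])).sum().round(1),end='; ')
r=least_squares(g,[.2]);print(r.x,g(r.x).round(2))
print('bed',place(np.array([[-.062,0,.085]]),*X),'sl',place(np.array([[.068,0,.075]]),*X))
E
```

```text
('top',) (array([ 0.50675687, -0.32580471,  0.17395206]), np.float64(82.33230590820312))
('side',) (array([ 0.5094514 , -0.32490034,  0.17161132]), np.float64(206.65728759765625))
('top', 'side') (array([ 0.50783798, -0.32554686,  0.1949348 ]), np.float64(299.47894287109375))
[[0.4993, 0.0504], [0.5029, -0.0495], [0.4435, -0.0525], [0.4393, 0.0475]]
clamp [0.53372906 0.00190182 0.04179485] [ 0.77  0.64 -0.83  0.42 -1.05 -0.97  0.59 -0.99  0.51  1.01  0.08  0.01]
-0.4 13.9; -0.2 7.4; 0.0 2.7; 0.2 7.1; 0.4 15.2; 0.6 24.4; 0.8 34.2; 1.0 44.4; 1.2 54.5; 1.4 64.2; [0.03801018] [ 0.39  1.15  0.02  0.25  0.04 -0.22]
bed [[ 0.4717832 -0.0006887  0.085    ]] sl [[0.60166968 0.00474304 0.075     ]]
```

The fits agree. The tray is at (0.507, -0.3255) with yaw 0.174, and the bed is at (0.472, -0.0007) with yaw 0.042. The sleeve angle is about 0.04. Now the first move, to above the tray.

Call:
play_rows:
  motion:
    - [391,-166,60,-1.45,1]
    - [391,-166,60,-1.45,1]
    - [391,-166,60,-1.45,1]
    - [391,-166,60,-1.45,1]
    - [391,-166,60,-1.45,1]
    - [391,-166,60,-1.45,1]
    - [391,-166,60,-1.45,1]
    - [391,-166,60,-1.45,1]
    - [391,-166,60,-1.45,1]
    - [391,-166,60,-1.45,1]
    - [391,-166,60,-1.45,1]
    - [391,-166,150,-1.45,1]
    - [391,-166,150,-1.45,1]
    - [391,-166,150,-1.45,1]
    - [391,-166,150,-1.45,1]
    - [391,-166,150,-1.45,1]
  grip_force: 50

```text
time_s: 1.7
position: [0.5079, -0.3272, 0.0834]
eef_rot: [0.001, 0.644, 0.765, 0.0]
ft_force: [-0.0, -0.4, 0.6]
opening: 1.001
grasp_force: 0.0
```

```bash
cat >> h.py <<'E'
def tool(s=None):
    s=s or sensors.get_state();w,x,y,z=s['eef_rot']
    from scipy.spatial.transform import Rotation as Ro
    return np.array(s['position']),Ro.from_quat([x,y,z,w]).as_matrix(),s
def go(p,yaw=None):
    P,R,s=tool();a=np.arctan2(R[1,0],R[0,0])
    t=0 if yaw is None else -(yaw-a)
    print('t',s['time_s'].__round__(2),'P',P.round(4),'yaw',a.round(4),'tilt',R[:,2].round(4),'F',s['ft_force'].round(1),'op',round(s['opening'],3),'g',s['grasp_force'],'q',s['joint_pos'].round(2))
    print('shift mm',(R.T@(np.array(p)-P)*1000).round(1),'turn',round(t,4))
E
python3 -c "
from h import *
go([.507,-.3255,.003],1.745)"
```

```text
t 1.7 P [ 0.5079 -0.3272  0.0834] yaw 1.7422 tilt [ 0.0022 -0.0017 -1.    ] F [-0.  -0.4  0.6] op 1.001 g 0.0 q [-0.67  0.64  1.55  0.    0.95 -0.84]
shift mm [ 2.  -0.8 80.4] turn -0.0028
```

Call:
play_rows:
  motion:
    - [2,-1,30,0,1]
    - [2,-1,55,0,1]
    - [2,-1,70,0,1]
    - [2,-1,78,0,1]
    - [2,-1,78,0,1]
    - [2,-1,78,0,1]
    - [2,-1,78,0,0.6]
    - [2,-1,78,0,0.4]
    - [2,-1,78,0,0.4]
    - [2,-1,78,0,0.4]
    - [2,-1,78,0,0.4]
    - [2,-1,78,0,0.4]
    - [2,-1,78,0,0.4]
    - [2,-1,78,0,0.4]

```text
time_s: 3.1
position: [0.5063, -0.3247, 0.0044]
eef_rot: [0.001, 0.643, 0.766, 0.0]
ft_force: [-0.9, 1.2, 10.5]
opening: 0.687
grasp_force: 53.3
```

```bash
python3 -c "
from fit import *
go([.507,-.3255,.1],1.745)
print(fittray([cam('side','g.png')],[.507,-.3255,.174]))"
```

```text
t 3.1 P [ 0.5063 -0.3247  0.0044] yaw 1.7438 tilt [ 0.0012 -0.001  -1.    ] F [-0.9  1.2 10.5] op 0.687 g 53.342100977897644 q [-0.67  0.75  1.6  -0.    0.79 -0.84]
shift mm [ -1.1   0.6 -95.6] turn -0.0012
(array([ 0.50806424, -0.32444734,  0.21266512]), np.float64(123.677734375))
```

Call:
play_rows:
  motion:
    - [0,0,-30,0,0.4]
    - [0,0,-70,0,0.4]
    - [0,0,-110,0,0.4]
    - [0,0,-150,0,0.4]
    - [40,3,-165,0.02,0.4]
    - [80,5,-165,0.03,0.4]
    - [120,8,-165,0.05,0.4]
    - [160,11,-165,0.07,0.4]
    - [200,14,-165,0.08,0.4]
    - [240,16,-165,0.1,0.4]
    - [270,18,-165,0.11,0.4]
    - [295,20,-165,0.12,0.4]
    - [312,21,-165,0.13,0.4]
    - [322,22,-165,0.131,0.4]
    - [325,22,-165,0.131,0.4]
    - [325,22,-165,0.131,0.4]
    - [325,22,-165,0.131,0.4]

```text
time_s: 4.85
position: [0.4718, -0.001, 0.1683]
eef_rot: [0.0, 0.692, 0.722, 0.0]
ft_force: [-0.2, 0.5, -0.8]
opening: 0.688
grasp_force: 55.5
```

```bash
python3 -c "
from fit import *
go([.472,-.0007,.089],1.613)
c=cam('top');s=cam('side')
for z in(.164,.17): print(fittray([s],[.472,-.001,.042],z))
a=np.hstack([cv2.resize(c['image'][180:290,250:370],None,fx=3,fy=3),cv2.resize(s['image'][140:250,270:390],None,fx=3,fy=3)])
cv2.imwrite('pics/hold.png',a[:,:,::-1])
"
```

```text
t 4.85 P [ 0.4718 -0.001   0.1683] yaw 1.6125 tilt [ 2.e-04 -2.e-04 -1.e+00] F [-0.2  0.5 -0.8] op 0.688 g 55.52856266498566 q [-0.13  0.36  1.79 -0.    0.99 -0.17]
shift mm [ 0.3  0.2 79.3] turn -0.0005
(array([ 0.47343293, -0.00167002,  0.07364015]), np.float64(120.79266357421875))
(array([0.46971581, 0.00497763, 0.08715211]), np.float64(131.9152374267578))
```

View pics/hold.png

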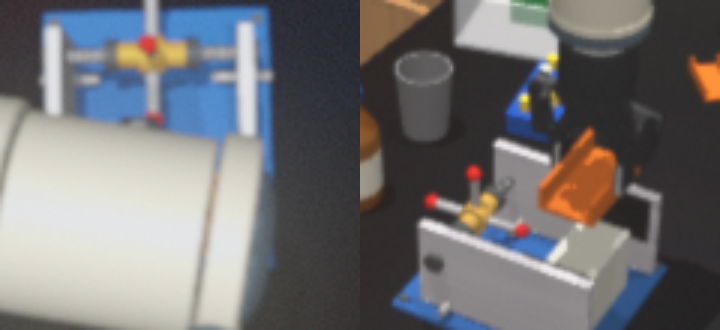

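The side view shows the tray held level above the bed, about (580,185) in the crop, with its open ends facing the gates. I'll lower it now.

Call:
play_rows:
  motion:
    - [0,0,20,0,0.4]
    - [0,0,40,0,0.4]
    - [0,0,55,0,0.4]
    - [0,0,65,0,0.4]
    - [0,0,71,0,0.4]
    - [0,0,75,0,0.4]
    - [0,0,77,0,0.4]
    - [0,0,78,0,0.4]
    - [0,0,78,0,0.4]

```text
time_s: 5.85
position: [0.4717, -0.0004, 0.0905]
eef_rot: [0.0, 0.692, 0.722, 0.0]
ft_force: [0.3, -0.2, -1.6]
opening: 0.687
grasp_force: 55.6
```

```bash
python3 -c "
from fit import *
go([.472,-.0007,.089],1.613)"
```

```text
t 5.85 P [ 4.717e-01 -4.000e-04  9.050e-02] yaw 1.6128 tilt [ 5.e-04 -0.e+00 -1.e+00] F [ 0.3 -0.2 -1.6] op 0.687 g 55.59459865093231 q [-0.13  0.49  1.87  0.    0.78 -0.17]
shift mm [-0.3  0.3  1.5] turn -0.0002
```

Call:
play_rows:
  motion:
    - [0,0,1,0,0.4]
    - [0,0,1.5,0,0.4]
    - [0,0,1.5,0,0.4]
    - [0,0,1.5,0,0.4]

```text
time_s: 6.25
position: [0.4718, -0.0004, 0.0894]
eef_rot: [0.0, 0.692, 0.722, 0.0]
ft_force: [-2.2, -0.6, 11.7]
opening: 0.69
grasp_force: 56.9
```

Contact at z = 0.0894 m, as expected. I'll open the fingers gently and go up.

Call:
play_rows:
  motion:
    - [0,0,-0.5,0,0.72]
    - [0,0,-0.5,0,0.76]
    - [0,0,-0.5,0,0.8]
    - [0,0,-0.5,0,0.85]
    - [0,0,-0.5,0,0.88]
    - [0,0,-0.5,0,0.88]
    - [0,0,-10,0,0.88]
    - [0,0,-30,0,0.88]
    - [0,0,-60,0,0.88]
    - [0,0,-100,0,0.88]
    - [0,0,-140,0,0.8]
    - [0,-40,-140,0,0.5]
    - [0,-90,-140,0,0]
    - [0,-120,-140,0,0]
    - [0,-120,-140,0,0]
    - [0,-120,-140,0,0]

```text
time_s: 7.85
position: [0.3517, -0.0055, 0.2296]
eef_rot: [0.001, 0.692, 0.722, 0.0]
ft_force: [0.1, 0.3, 0.5]
opening: 0.002
grasp_force: 0.0
```

```bash
python3 -c "
from fit import *
go([.472,-.0007,.089],1.613)
c=cam('top');s=cam('side')
print(fittray([c],[.472,-.001,.042],.085),fittray([s],[.472,-.001,.042],.085))
a=np.hstack([cv2.resize(c['image'][165:285,250:370],None,fx=3,fy=3),cv2.resize(s['image'][140:260,270:390],None,fx=3,fy=3)])
cv2.imwrite('pics/placed.png',a[:,:,::-1])
"
```

```text
t 7.85 P [ 0.3517 -0.0055  0.2296] yaw 1.6124 tilt [ 1.6e-03 -3.0e-04 -1.0e+00] F [0.1 0.3 0.5] op 0.002 g 0.0 q [-0.19  0.11  1.96  0.    1.08 -0.23]
shift mm [ -0.2 120.2 140.8] turn -0.0006
(array([ 0.47024162, -0.00086454,  0.03386386]), np.float64(19.118545532226562)) (array([ 0.47405565, -0.01242276,  0.06943355]), np.float64(77.36914825439453))
```

View pics/placed.png

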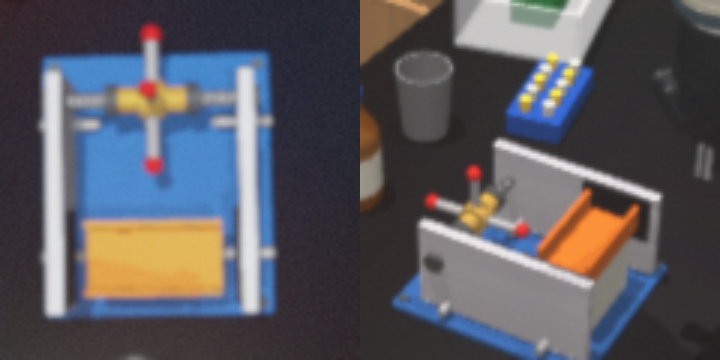

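The tray lies flat and centred on the bed, at (153,258) in the left half of the crop, with its open ends to the gates. Next I'll bring the closed fingers to just behind the top spoke, turned so the tool x axis lies along the clamp's x axis.

Call:
play_rows:
  motion:
    - [0,205,0,1.57,0]
    - [0,205,0,1.57,0]
    - [0,205,0,1.57,0]
    - [0,205,0,1.57,0]
    - [0,205,0,1.57,0]
    - [0,205,0,1.57,0]
    - [0,205,0,1.57,0]
    - [0,205,0,1.57,0]
    - [0,205,0,1.57,0]
    - [0,205,0,1.57,0]
    - [0,205,0,1.57,0]
    - [0,205,69,1.57,0]
    - [0,205,69,1.57,0]
    - [0,205,69,1.57,0]
    - [0,205,69,1.57,0]

```text
time_s: 9.45
position: [0.5573, 0.0033, 0.1601]
eef_rot: [-0.0, 1.0, 0.021, -0.0]
ft_force: [0.5, 0.1, -0.3]
opening: 0.004
grasp_force: 0.0
```

```bash
cat >> h.py <<'E'
def loc():
    P,R,s=tool();d=P-[.6017,.0047,.075];a=.042
    print('X,Y,h mm',(np.array([d[0]*np.cos(a)+d[1]*np.sin(a),-d[0]*np.sin(a)+d[1]*np.cos(a),d[2]])*1000).round(1),'yaw-a',np.arctan2(R[1,0],R[0,0])-a)
    return s
E
python3 -c "
from h import *
loc();go([0.5567,.0028,.16],.042)"
```

```text
X,Y,h mm [-44.4   0.4  85.1] yaw-a 0.0009612840934190223
t 9.45 P [0.5573 0.0033 0.1601] yaw 0.043 tilt [-1.e-04  0.e+00 -1.e+00] F [ 0.5  0.1 -0.3] op 0.004 g 0.0 q [-0.1   0.48  1.6   0.    1.06  1.43]
shift mm [-0.6  0.4  0.1] turn 0.001
```

Call:
play_rows:
  motion:
    - [0,0,30,0,0]
    - [0,0,50,0,0]
    - [10,0,50,0,0]
    - [18,0,50,0,0]
    - [26,0,50,0,0]
    - [32,0,51,0,0]
    - [38,0,53,0,0]
    - [43,0,55,0,0]
    - [48,0,57,0,0]
    - [53,0,59,0,0]
    - [57,0,60,0,0]
    - [57,0,60,0,0]
    - [57,0,60,0,0]

```text
time_s: 10.75
position: [0.6136, 0.0056, 0.0997]
eef_rot: [0.0, 1.0, 0.021, 0.0]
ft_force: [0.1, -0.1, 0.4]
opening: -0.0
grasp_force: 0.0
```

```bash
python3 -c "
from h import *
loc();s=cam('side')
cv2.imwrite('pics/s1.png',cv2.resize(s['image'][130:260,280:400],None,fx=3,fy=3)[:,:,::-1])"
```

```text
X,Y,h mm [11.9  0.4 24.7] yaw-a 0.0007874470700202224
```

View pics/s1.png

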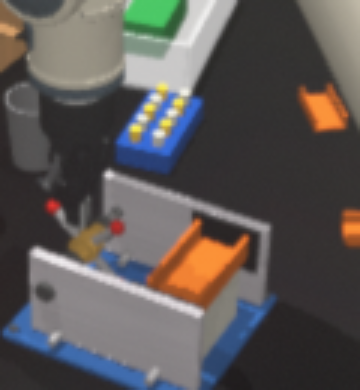

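The handle has turned: the balls are now near ±45° around the top, at (52,205) and (117,228) in the crop. I'll back off, rise, and measure the angle from the red pixels.

Call:
play_rows:
  motion:
    - [-3,0,0,0,0]
    - [-3,0,-30,0,0]
    - [-3,0,-60,0,0]
    - [-40,0,-60,0,0]
    - [-75,0,-60,0,0]
    - [-75,0,-60,0,0]
    - [-75,0,-60,0,0]

```text
time_s: 11.5
position: [0.5381, 0.0024, 0.1602]
eef_rot: [0.0, 1.0, 0.021, 0.0]
ft_force: [1.4, 0.1, 0.4]
opening: 0.001
grasp_force: 0.0
```

```bash
cat > ang.py <<'E'
from fit import *
def ang(tag=None):
    c=cam('side',tag);im=c['image']
    hsv=cv2.cvtColor(im,cv2.COLOR_RGB2HSV)
    red=cv2.inRange(hsv,(0,150,70),(6,255,255))|cv2.inRange(hsv,(172,150,70),(180,255,255))
    n,l,s,ce=cv2.connectedComponentsWithStats(red)
    B=[ce[i] for i in range(1,n) if s[i,4]>5 and 285<ce[i][0]<350 and 180<ce[i][1]<245]
    def cost(t):
        Q=[]
        for k in range(4):
            a=t+k*np.pi/2
            Q.append(proj(c,place(np.array([[.068+.055*np.sin(a),0,.075+.055*np.cos(a)]]),.5337,.0019,.042)[0]))
        return sum(min(np.linalg.norm(q-b) for q in Q) for b in B)
    T=np.arange(0,90,1);C=[cost(np.radians(t)) for t in T]
    i=int(np.argmin(C));print('balls',np.array(B).round(1).tolist(),'angle mod 90:',T[i],'cost',round(C[i],1))
E
python3 -c "
from ang import *
loc();ang()"
```

```text
X,Y,h mm [-63.6   0.3  85.2] yaw-a 0.0005730824913216317
balls [[296.8, 197.8], [318.5, 205.3]] angle mod 90: 49 cost 1.7
```

The sleeve is at 49°, so the next spoke is 41° before the top. Second stroke:

Call:
play_rows:
  motion:
    - [0,0,30,0,0]
    - [0,0,52,0,0]
    - [8,0,52,0,0]
    - [16,0,52,0,0]
    - [24,0,52,0,0]
    - [32,0,52,0,0]
    - [40,0,52,0,0]
    - [47,0,52,0,0]
    - [54,0,53,0,0]
    - [60,0,55,0,0]
    - [66,0,57,0,0]
    - [71,0,59,0,0]
    - [76,0,60,0,0]
    - [76,0,60,0,0]
    - [73,0,60,0,0]
    - [72,0,30,0,0]
    - [72,0,0,0,0]
    - [36,0,0,0,0]
    - [0,0,0,0,0]
    - [0,0,0,0,0]

```text
time_s: 13.55
position: [0.5337, 0.0026, 0.1598]
eef_rot: [-0.0, 1.0, 0.021, -0.002]
ft_force: [0.1, -0.4, 0.2]
opening: -0.0
grasp_force: 0.0
```

```bash
python3 -c "
from ang import *
loc();ang()"
```

```text
X,Y,h mm [-68.    0.8  84.8] yaw-a 0.0007095399931901294
balls [[296.7, 198.1], [318.4, 204.6]] angle mod 90: 51 cost 1.2
```

Call:
play_rows:
  motion:
    - [0,0,0,0,0]
    - [0,0,0,0,0]

```text
time_s: 13.8
position: [0.5395, 0.0024, 0.1599]
eef_rot: [0.0, 1.0, 0.021, 0.001]
ft_force: [0.7, -0.1, -0.2]
opening: 0.001
grasp_force: 0.0
```

```bash
python3 -c "
from ang import *
import pickle
loc();ang('s2.png')
a=pickle.load(open('c0.pkl','rb'))['side']['image'];b=cv2.imread('pics/s2.png')[:,:,::-1];e=cv2.imread('pics/s1.png')
o=np.hstack([cv2.resize(x[170:265,270:380],None,fx=3.5,fy=3.5) for x in(a,b)])
cv2.imwrite('pics/cmp.png',o[:,:,::-1])"
```

```text
X,Y,h mm [-62.3   0.3  84.9] yaw-a 0.0007616836819584749
balls [[296.7, 198.1], [318.4, 204.6]] angle mod 90: 51 cost 1.2
```

View pics/cmp.png

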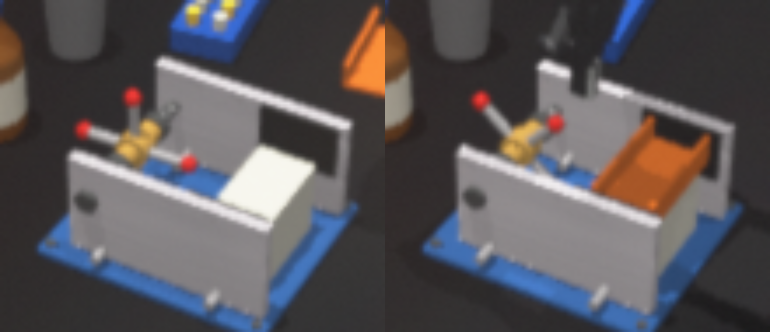

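The near gate has moved in by several millimetres, so the sleeve is at about 141°, not 51°. Third stroke:

Call:
play_rows:
  motion:
    - [0,0,30,0,0]
    - [0,0,52,0,0]
    - [8,0,52,0,0]
    - [16,0,52,0,0]
    - [24,0,52,0,0]
    - [32,0,52,0,0]
    - [40,0,52,0,0]
    - [47,0,52,0,0]
    - [54,0,53,0,0]
    - [60,0,55,0,0]
    - [66,0,57,0,0]
    - [71,0,59,0,0]
    - [76,0,60,0,0]
    - [76,0,60,0,0]
    - [73,0,60,0,0]
    - [72,0,30,0,0]
    - [72,0,0,0,0]
    - [36,0,0,0,0]
    - [0,0,0,0,0]
    - [0,0,0,0,0]

```text
time_s: 15.85
position: [0.5337, 0.0026, 0.1598]
eef_rot: [-0.0, 1.0, 0.021, -0.002]
ft_force: [-0.8, -0.6, 0.2]
opening: 0.0
grasp_force: 0.0
```

```bash
python3 -c "
from ang import *
loc();ang()"
```

```text
X,Y,h mm [-68.    0.8  84.8] yaw-a 0.0007397164938441406
balls [[296.7, 198.1], [318.4, 204.6]] angle mod 90: 51 cost 1.2
```

Fourth and last stroke, up to just short of the stop first:

Call:
play_rows:
  motion:
    - [0,0,30,0,0]
    - [0,0,52,0,0]
    - [8,0,52,0,0]
    - [16,0,52,0,0]
    - [24,0,52,0,0]
    - [32,0,52,0,0]
    - [40,0,52,0,0]
    - [46,0,52,0,0]
    - [50,0,52,0,0]
    - [53,0,52,0,0]
    - [53,0,52,0,0]
    - [53,0,52,0,0]

```text
time_s: 17.1
position: [0.5915, 0.0047, 0.1078]
eef_rot: [-0.0, 1.0, 0.021, 0.0]
ft_force: [-0.5, -0.2, 0.7]
opening: 0.001
grasp_force: 0.0
```

```bash
python3 -c "
from ang import *
loc();ang()"
```

```text
X,Y,h mm [-10.2   0.4  32.8] yaw-a 0.0007779673961485142
balls [[305.0, 198.0], [293.2, 207.5], [323.2, 215.0]] angle mod 90: 9 cost 4.0
```

Call:
play_rows:
  motion:
    - [2,0,0,0,0]
    - [4,0,0,0,0]
    - [5,0,0,0,0]
    - [6,0,0,0,0]
    - [6,0,0,0,0]
    - [6,0,0,0,0]

```text
time_s: 17.75
position: [0.5974, 0.0049, 0.1077]
eef_rot: [-0.0, 1.0, 0.021, -0.0]
ft_force: [-1.1, -0.9, -0.6]
opening: 0.003
grasp_force: 0.9
```

```bash
python3 -c "
from ang import *
loc();ang()"
```

```text
X,Y,h mm [-4.3  0.4 32.7] yaw-a 0.000796744241739325
balls [[303.2, 197.6], [293.7, 208.6], [322.8, 213.0]] angle mod 90: 16 cost 4.1
```

Call:
play_rows:
  motion:
    - [1,0,0,0,0]
    - [2,0,0,0,0]
    - [3,0,0,0,0]
    - [3,0,0,0,0]
    - [3,0,0,0,0]

```text
time_s: 18.3
position: [0.6003, 0.0051, 0.1078]
eef_rot: [0.0, 1.0, 0.021, -0.0]
ft_force: [-3.9, -1.4, 0.4]
opening: 0.004
grasp_force: 1.7
```

```bash
python3 -c "
from ang import *
loc();ang()"
```

```text
X,Y,h mm [-1.3  0.4 32.8] yaw-a 0.0008314458547053136
balls [[302.3, 197.4], [322.6, 212.1]] angle mod 90: 22 cost 2.0
```

Call:
play_rows:
  motion:
    - [0.5,0,0,0,0]
    - [1,0,0,0,0]
    - [1.5,0,0,0,0]
    - [1.5,0,0,0,0]
    - [1.5,0,0,0,0]

```text
time_s: 18.85
position: [0.6007, 0.0052, 0.1075]
eef_rot: [-0.0, 1.0, 0.021, -0.001]
ft_force: [-10.1, -1.2, 1.1]
opening: 0.003
grasp_force: 4.9
```

```bash
python3 -c "
from ang import *
loc();ang()"
```

```text
X,Y,h mm [-0.9  0.5 32.5] yaw-a 0.0008679004022210876
balls [[302.3, 197.4], [322.6, 212.1]] angle mod 90: 22 cost 2.0
```

This is the stop: 10 N of resistance, the balls no longer move, and the fitted angle of about 20–22° past the top matches 5.06 rad. I'll back off, rise clear and check.

Call:
play_rows:
  motion:
    - [-2,0,0,0,0]
    - [-6,0,0,0,0]
    - [-8,0,-30,0,0]
    - [-8,0,-70,0,0]
    - [-8,0,-110,0,0]
    - [-50,0,-130,0,0]
    - [-100,0,-130,0,0]
    - [-150,0,-130,0,0]
    - [-200,0,-130,0,0]
    - [-230,0,-130,0,0]
    - [-230,0,-130,0,0]
    - [-230,0,-130,0,0]
    - [-230,0,-130,0,0]

```text
time_s: 20.2
position: [0.3735, -0.0048, 0.2381]
eef_rot: [0.0, 1.0, 0.021, 0.001]
ft_force: [0.5, -0.3, 1.0]
opening: -0.001
grasp_force: 0.0
```

```bash
python3 -c "
from ang import *
loc();ang('s9.png');c=cam('top','t9.png')
b=cv2.imread('pics/s9.png')
print(fittray([c],[.472,-.001,.042],.085))
cv2.imwrite('pics/end.png',np.hstack([cv2.resize(x,None,fx=3.5,fy=3.5) for x in(c['image'][170:280,250:360,::-1],b[165:275,270:380])]))"
```

```text
X,Y,h mm [-2.284e+02  1.000e-01  1.631e+02] yaw-a 0.0007921228630338797
balls [[303.0, 196.4], [322.5, 211.7]] angle mod 90: 22 cost 1.0
(array([ 4.69749166e-01, -2.82311968e-04,  5.31924729e-02]), np.float64(16.22130584716797))
```

View pics/end.png

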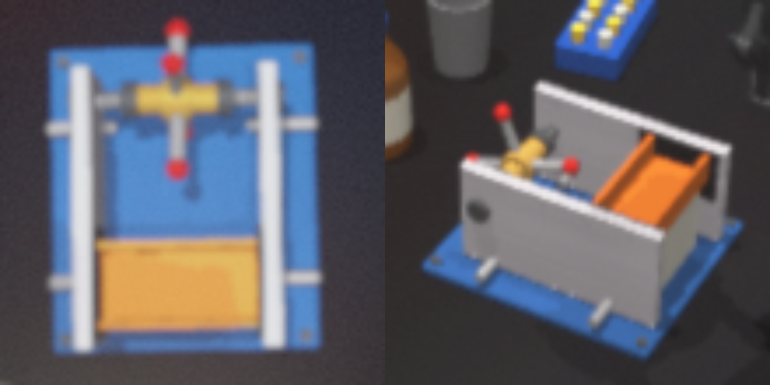

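Both gates have drawn in and hold the tray at its two ends, at (178,285) in the crop. The handle is at its stop and the arm is clear, so I'm handing in.

```bash
python3 -c "
from rig import order
print(order.hand_in())"
```

```text
the job is handed in; nothing more can be done
None
```

The largest orange tray lies flat and centred on the bed with both gates drawn in against its open ends, the handle is at its stop, the gripper is clear of everything, and the job is handed in at about 20 s of the 67 s allowed.

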